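Clear the parts-washer lid and hold it open at the marker

ROBOT

A 7-joint arm with a two-finger parallel gripper is mounted at the origin on a cart in front of the work surface, level with it; the furniture and walls round the work are solid. World frame = base frame: x ahead of the robot, y to its left, z up, the work surface at z = 0. Lengths are in m, angles in rad, forces in N, time in s.
With the tool pointing down it reaches from about 0.425 to 0.925 m from the base axis. Payload 6.8 kg.
Tool frame: the origin (TCP) lies on the centre line of the jaws, within the pads' length; the fingertips stand 25 mm ahead of it and the grasp point (between the pads) lies 6 mm ahead of it; z points along the fingers, y is the line along which they close (so a half turn about z gives the same grasp; the last joint's range is limited). The gripper opens to 85 mm and grips with 20 to 120 N. Pads are 22 mm wide; open, the fingers measure 114 mm over their backs; the gripper's body (76 mm by 85 mm) begins 54 mm behind the grasp point. The pads swing forward as they close: fully open they stand 13 mm farther back than shut.
Start: joints at [1.034, 0.477, 0.022, 1.555, -0.011, 1.109, -0.083], TCP at [0.281, -0.614, 0.256] pointing down, gripper open.
Joint ranges: [-2.96, 2.96], [-0.34, 2.1], [-1.41, 1.46], [0.24, 2.44], [-1.37, 4.51], [0.17, 1.92], [-2.96, 2.96]. Speed limits (rad/s): [2.39, 2.39, 3.14, 3.14, 3.14, 3.14, 3.14].

INTERFACE

Orientations are given as a rotation vector (axis times angle).
In Python, from bench import status, imaging, workorder gives the robot as it stands.
- The arm moves only by the tool send_rows, never from a script. Its argument "steps" is a list of rows, each an object of numbers: "dx", "dy", "dz": the shift along the tool's x, y, z in cm; "yaw": the turn about the tool's z in degrees; "gripper": the opening, from 0 (shut) to 1 (fully open). A call has 1 to 5 rows; each row is the pose to reach, as a shift and turn from the pose commanded when the call began, along the tool's axes at that moment; what a row does not reach only later rows make up. A row lasts 1/8 s, in which the tool goes at most 62.5 mm and 10.7 degrees, less where a joint would pass 70% of its speed; a pose out of reach is approached as far as the arm can. A call with a gripper value outside its range is refused whole. The fingers move at their own pace and stop on an object; "force" is the grip in N (left out, the last holds). Time passes only in rows, so rows that repeat a pose let the fingers close. It gives the time, the measured TCP pose, the force, the opening and the grip force at its end, in the units of the state.
- status.get_obs(): the state, without advancing time (a new reading comes with each control period).
- imaging.grab_frame(name): name is "scene" or "side" or "wrist"; returns a dict with "color" (480x640x3 uint8, red, green, blue), "depth" (480x640 float32, m along the optical axis (not along the pixel's ray), 0 where there is no reading), "K" (3x3 intrinsics, pixels), "R" (3x3) and "t" (3): a world point X has camera coordinates R X + t. Camera axes: x right, y down, z forward; pixel columns grow to the right and rows downward; lengths in m; the calibration is good to about 2 mm. A picture is of the moment at which its call begins.
- workorder.hand_in(): hands the job in; it is judged then, once.
The state is a dict: "clock": time; "joints": joint angles; "qvel": joint speeds; "tau": joint torques, N m; "tcp_pos": TCP position; "orientation": TCP orientation; "contact_force": force on the tool from outside, world axes, zero at the start; "moment": the same for the moment, N m; "grip_width": finger opening in m; "gripper_force": force on a finger pad.
Only numpy, scipy, OpenCV 4.12 (cv2) and the standard library are available. Lean on these libraries where they do the work, as an engineer would, in place of code of your own. Each camera call takes 0.05 s, during which the arm holds its last target. There are 200 camera calls.

TASK

Before the red parts washer is opened, wipe all four steel turning chips off its lid into the tray hooked on its side, using the scraper block and not the fingers, so that none can drop into the bath, and stand the block back upright on the bench. Then lift the lid by its handle until its white pointer lines up with the yellow marker clipped on the quadrant, and keep holding it there, still, so that your mate can tighten the stay: the job finishes with you still holding the lid. Do not shift the marker or the other things lying on the bench.

Things in the scene. Friction and masses are not known exactly. Their poses are not given: they have to be found in the camera images.
- washer: Small red bench-top parts washer, tank 190 (x) x 200 (y) x 105 mm, fixed. Origin: centre of underside; x points from front (handle) to rear (hinge), y to its left. The shut lid covers x -0.107 to +0.093, y +-0.108, its flat top at z = 0.115 (thin hinge leaves at x above +0.065). On the right, at y = -0.11 to -0.14, x above -0.02, an upright aluminium quadrant rises 100 mm above the lid.
- lid_top (a point): Point on the top of the shut lid, at x = +0.010, y = 0, z = 0.115 in the washer's frame; same axes. Fixed to the tank, it does not rise with the lid. The chips start scattered within x -24 to +24 mm and y -20 to +78 mm of it; the lid's left edge is 108 mm to the left of it.
- lid (a joint): Angle of the lid about its hinge, rad: 0 shut and level, grows as the front edge rises, up to 1.3. Lid and handle weigh about 0.6 kg together (varies); the lid falls shut when let go, for the stay's clamp is loose.
- lid_hinge_mid (a point): Middle of the lid's hinge axis, which runs along the washer's y, at x = +0.097, z = 0.112 in the washer's frame. Fixed.
- grip: The black sleeve of the handle, 16 mm in diameter, 84 mm long along its y, turning freely on the steel bow handle near the lid's front edge. Origin: its middle. Lid shut: 178 mm in front of the hinge axis, 48 mm above it, 45 mm above the lid's top, 26 mm behind the front edge. Moves with the lid on an arc about the hinge, so an upright hand can stay upright.
- pointer (a point): Point near the tip of the white pointer on the lid's right edge, 107 mm from the hinge axis, level with the axis when the lid is shut (y = -0.116 in the washer's frame). Moves with the lid.
- mark (a point): The matching point on the yellow marker clip (15 x 10 x 8 mm) on the quadrant's rim: also 107 mm from the hinge axis, y = -0.116. It coincides with the pointer's point when the lid stands at the marked angle, which differs from day to day (0.4 to 1.05 rad). The clip is tight, but a knock can shift it.
- chip_tray: Open steel tray hooked on the tank's left side, 150 (x) x 75 (y) x 52 mm, wall 2 mm, fixed. Origin: centre of its underside, at (+0.015, +0.1385, 0.030) in the washer's frame, same axes. Its rim is 82 mm above the bench; the shut lid's left edge reaches 5 mm over its inside.
- scraper: Wooden scraper block, upright on its black rubber sole: sole 100 (x) x 34 (y) x 10 mm, wooden grip above it 94 x 28 mm and up to 61 mm high. Origin: centre of the sole's underside; z up, long side along x. 0.16 kg. Grip across its 28 mm from above. It starts on the bare bench; farther back a 4 mm cardboard sheet covers the bench.
- chip_0: Curled steel turning chip 0, a stiff curl about 18 x 10 x 10 mm, 10 g. Origin: centre of its underside as it starts out.
- chip_1: Curled steel turning chip 1, a stiff curl about 13 x 11 x 11 mm, 10 g. Origin: centre of its underside as it starts out.
- chip_2: Curled steel turning chip 2, a stiff curl about 20 x 9 x 9 mm, 10 g. Origin: centre of its underside as it starts out.
- chip_3: Curled steel turning chip 3, a stiff curl about 15 x 11 x 11 mm, 10 g. Origin: centre of its underside as it starts out.
- spark_plug: Bystander: used spark plug, 20 x 62 x 18 mm, lying on the bench. Leave alone.
- tape: Bystander: roll of black tape, 62 x 60 x 19 mm, lying flat. Leave alone.

How it is judged:
By the outcome, as a careful person would: the job done as asked, in the order asked, and still so for the second after the job is handed in, while the arm keeps its last pose, push and grip.
It also fails if it takes over 58 s, if anything falls off the work surface, if the arm or the gripper's body presses on something with over 40 N, if the wrist force passes 120 N, or if a joint passes its speed limit or range.

## Working session

There is one attempt and no reset: what is moved stays moved. The work goes in short steps, Python scripts to look and compute and a tool call to move; the robot and the scene stay as the last step left them, time stands still between calls to the robot, and variables do not carry over. Pictures are saved under pics/ and viewed, at most 10 in all, crops included, and the job is handed in when it is done.

Besides the shell and the picture viewer there is one more tool, called after ">>>" as name([rows], argument=value, ...), one row to a line, values as JSON. send_rows: Moves the arm, as the interface text tells. Its arguments: {"type":"object","properties":{"steps":{"type":"array"},"force":{"type":"number"}},"required":["steps"]}

```bash
mkdir -p pics
cat > h.py <<'E'
import numpy as np, cv2
from bench import status, imaging
def grab(n):
    f=imaging.grab_frame(n); return f
def cloud(f):
    K,R,t,d=f["K"],f["R"],f["t"],f["depth"]
    v,u=np.mgrid[:480,:640]
    c=np.stack([(u-K[0,2])/K[0,0]*d,(v-K[1,2])/K[1,1]*d,d],-1)
    P=(c-t)@R   # R^T(c-t)
    P[d==0]=np.nan
    return P
def ray(f,u,v,z):
    K,R,t=f["K"],f["R"],f["t"]
    o=-R.T@t; d=R.T@np.array([(u-K[0,2])/K[0,0],(v-K[1,2])/K[1,1],1])
    return o+d*(z-o[2])/d[2]
def save(f,n): cv2.imwrite(f"pics/{n}.png",f["color"][:,:,::-1])
E
python3 - <<'E'
from h import *
import pickle
F={n:grab(n) for n in("scene","side","wrist")}
pickle.dump(F,open("f0.pkl","wb"))
for n in("scene","side"): save(F[n],n+"0")
for n,f in F.items(): print(n,f["K"][0,0],(-f["R"].T@f["t"]).round(3),f["R"].round(2).tolist())
o=status.get_obs();print(o)
E
```

```text
scene 596.5211686454637 [0.177 0.44  0.628] [[-0.88, -0.47, 0.02], [-0.26, 0.44, -0.86], [0.4, -0.77, -0.5]]
side 500.9498169842742 [ 0.508 -1.04   0.546] [[0.99, -0.12, -0.02], [-0.08, -0.51, -0.86], [0.09, 0.85, -0.51]]
wrist 342.1928574330123 [ 0.354 -0.579  0.373] [[0.41, -0.91, -0.0], [-0.86, -0.39, 0.32], [-0.29, -0.13, -0.95]]
{'clock': 0.15, 'joints': array([ 1.03391342,  0.47762714,  0.0223735 ,  1.55618867, -0.01149905,
        1.10929673, -0.08312126]), 'qvel': array([-0.00051805, -0.0020766 , -0.00196228, -0.00469414, -0.00032225,
        0.00044359,  0.0013756 ]), 'tau': array([ 1.54799138e-03, -5.96928906e+01,  1.60942622e+00, -2.81490844e+01,
        1.26222006e-02,  6.56593984e-03,  3.52244979e-05]), 'tcp_pos': array([ 0.28045508, -0.61353275,  0.25555327]), 'orientation': array([-3.06837675e+00, -6.68058781e-01,  6.32730004e-04]), 'contact_force': array([0.44675713, 0.7760672 , 0.00360214]), 'moment': array([-0.02805815,  0.04786047,  0.02190496]), 'gripper_force': 0.0, 'grip_width': 0.08538247911981572}
```

View pics/scene0.png

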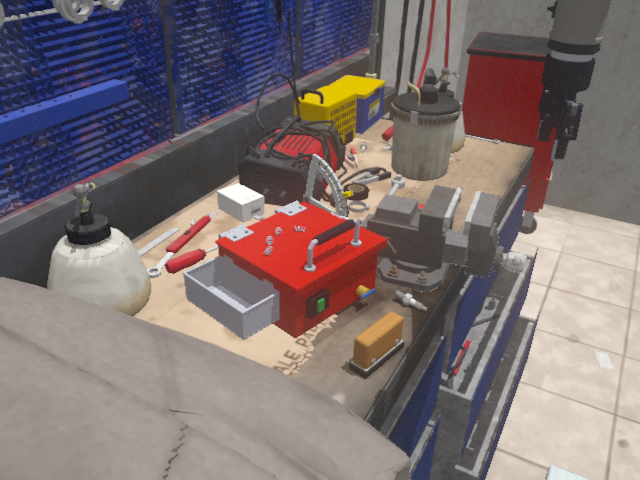

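View pics/side0.png

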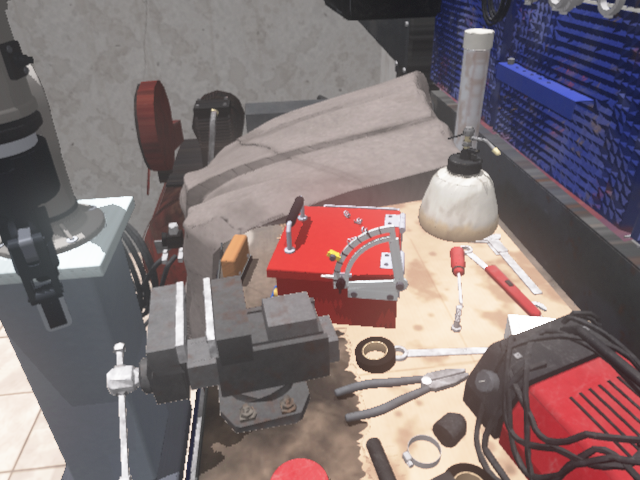

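The scene view shows the washer lid at about (300,240), with chips near (278,240), the tray at (230,290), the scraper at (378,345) and the spark plug at (410,300). The side view shows the yellow marker at about (335,255), the vise at (240,340) in front of it, and the tape at (376,352).

```bash
cat > m.py <<'E'
from h import *
import pickle
F=pickle.load(open("f0.pkl","rb"))
lidpts=[]
for n in("scene","side"):
    f=F[n];P=cloud(f);hsv=cv2.cvtColor(f["color"],cv2.COLOR_RGB2HSV);H,S,V=[hsv[...,i].astype(int) for i in range(3)]
    red=((H<6)|(H>174))&(S>150)&(V>90)
    m=red&(P[...,0]>.3)&(P[...,0]<.9)&(abs(P[...,1])<.45)&(P[...,2]>.105)&(P[...,2]<.125)
    _,lab,st,c=cv2.connectedComponentsWithStats(m.astype(np.uint8)); k=1+st[1:,4].argmax(); q=P[lab==k]
    print(n,"lid z",np.percentile(q[:,2],[5,50,95]).round(4),len(q))
    hz=np.median(q[:,2])
    r=cv2.minAreaRect(q[:,:2].astype(np.float32)); print(" rect",np.round(r[0],4),np.round(r[1],4),round(r[2],2), cv2.boxPoints(r).round(4).tolist())
    # chips : nonred inside, above lid
    reg=cv2.pointPolygonTest
    box=cv2.boxPoints(r)
    big=np.zeros((480,640),np.uint8)
    hull=cv2.convexHull(np.argwhere(lab==k)[:,::-1].astype(np.int32)); cv2.fillConvexPoly(big,hull,1)
    cm=(big>0)&~red&(S<140)
    nn,l2,s2,c2=cv2.connectedComponentsWithStats(cm.astype(np.uint8),connectivity=8)
    for i in range(1,nn):
        if s2[i,4]>8: print("  nonred",s2[i].tolist(),ray(f,*c2[i],.12).round(4), np.nanmedian(P[l2==i],0).round(3))
    # scraper wood
    w=(H>8)&(H<20)&(S>130)&(V>100)&(P[...,2]>.02)&(P[...,2]<.08)&(P[...,0]<.7)&(P[...,0]>.25)&(abs(P[...,1])<.4)
    _,lab,st,c=cv2.connectedComponentsWithStats(w.astype(np.uint8)); k=1+st[1:,4].argmax(); q=P[lab==k]
    top=q[q[:,2]>np.percentile(q[:,2],98)-.006]
    r=cv2.minAreaRect(top[:,:2].astype(np.float32));print(" wood",st[k],"zmax",np.percentile(q[:,2],98).round(4),"top rect",np.round(r[0],4),np.round(r[1],4),round(r[2],1))
    y=(H>22)&(H<34)&(S>150)&(V>120)&(P[...,2]>.1)&(P[...,2]<.25)&(P[...,0]<.85)&(P[...,0]>.4)&(abs(P[...,1])<.3)
    if y.any(): print(" yellow",y.sum(),np.argwhere(y).mean(0)[::-1],np.median(P[y],0).round(4),P[y].min(0).round(3),P[y].max(0).round(3))
    b=(V<60)&(P[...,2]>.14)&(P[...,2]<.18)&(P[...,0]<.7)&(P[...,0]>.35)&(abs(P[...,1])<.25)
    if b.any():
        _,lab,st,c=cv2.connectedComponentsWithStats(b.astype(np.uint8)); k=1+st[1:,4].argmax(); q=P[lab==k]
        r=cv2.minAreaRect(q[:,:2].astype(np.float32));print(" sleeve",st[k],np.round(r[0],4),np.round(r[1],4),round(r[2],1),q[:,2].max().round(4))
def crop(n,x,y,w,h,s): return cv2.resize(F[n]["color"][y:y+h,x:x+w,::-1],(w*s,h*s),interpolation=cv2.INTER_CUBIC)
cv2.imwrite("pics/c1.png",np.vstack([crop("scene",210,150,190,75*1,4),crop("scene",210,225,190,70,4)]))
cv2.imwrite("pics/c2.png",crop("side",225,190,195,140,4))
E
python3 m.py
```

```text
scene lid z [0.1098 0.1152 0.1168] 6894
 rect [ 0.6079 -0.3175] [0.2188 0.2011] 74.62 [[0.4819999933242798, -0.39629998803138733], [0.6758000254631042, -0.4496999979019165], [0.7337999939918518, -0.2387000024318695], [0.5400000214576721, -0.18539999425411224]]
  nonred [278, 202, 29, 14, 186] [ 0.6694 -0.3973  0.12  ] [ 0.672 -0.402  0.117]
  nonred [262, 213, 14, 7, 14] [ 0.6944 -0.3516  0.12  ] [ 0.699 -0.357  0.115]
  nonred [330, 212, 14, 7, 21] [ 0.5907 -0.4162  0.12  ] [ 0.595 -0.423  0.115]
  nonred [304, 219, 58, 53, 733] [ 0.5586 -0.3334  0.12  ] [ 0.537 -0.285  0.158]
  nonred [294, 225, 12, 7, 49] [ 0.6251 -0.3416  0.12  ] [ 0.626 -0.343  0.117]
  nonred [225, 226, 29, 16, 217] [ 0.7024 -0.2731  0.12  ] [ 0.706 -0.277  0.117]
  nonred [275, 227, 7, 9, 46] [ 0.6536 -0.3167  0.12  ] [ 0.652 -0.314  0.12 ]
  nonred [266, 236, 7, 9, 55] [ 0.6488 -0.2818  0.12  ] [ 0.649 -0.281  0.119]
  nonred [263, 246, 10, 9, 59] [ 0.633  -0.2537  0.12  ] [ 0.633 -0.252  0.121]
 wood [ 355  312   48   54 1372] zmax 0.0627 top rect [ 0.4223 -0.2313] [0.093  0.0266] 74.9
side lid z [0.1125 0.1145 0.1157] 4333
 rect [ 0.5955 -0.3165] [0.2194 0.1682] 73.44 [[0.483599990606308, -0.3977000117301941], [0.6448000073432922, -0.4456999897956848], [0.7074000239372253, -0.2353000044822693], [0.5461000204086304, -0.1873999983072281]]
  nonred [284, 208, 24, 46, 322] [ 0.5334 -0.3005  0.12  ] [ 0.527 -0.35   0.127]
  nonred [343, 210, 8, 8, 47] [ 0.6332 -0.2487  0.12  ] [ 0.633 -0.25   0.12 ]
  nonred [353, 217, 10, 8, 50] [ 0.6495 -0.2777  0.12  ] [ 0.65  -0.279  0.119]
  nonred [329, 226, 52, 45, 533] [ 0.6262 -0.3562  0.12  ] [ 0.614 -0.444  0.161]
  nonred [320, 274, 10, 4, 21] [ 0.5697 -0.4341  0.12  ] [ 0.57  -0.422  0.112]
 wood [277 289   1   4   4] zmax 0.0671 top rect [ 0.4992 -0.3896] [0. 0.] 0.0
```

View pics/c1.png

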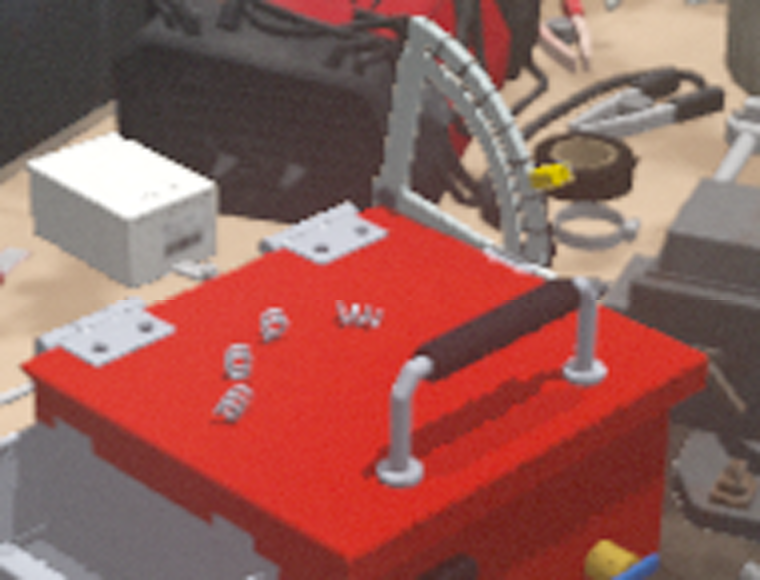

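View pics/c2.png

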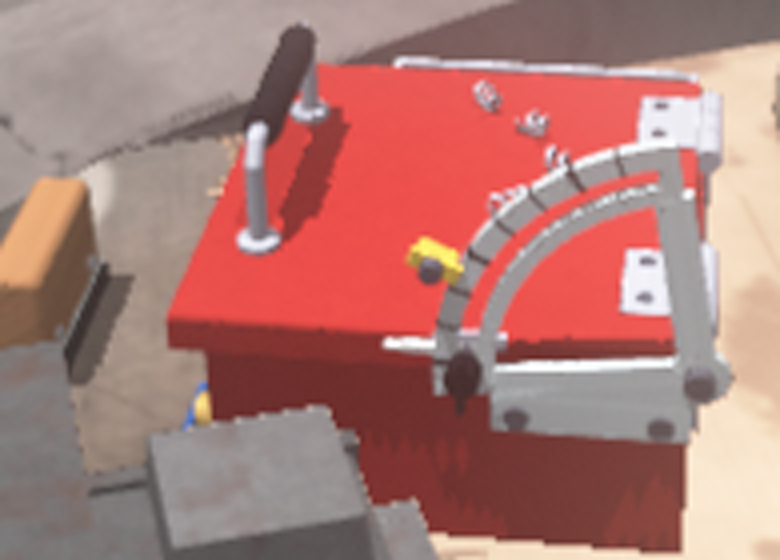

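The scene crop shows four chips left of the handle and the yellow clip at full-frame (347,194). The side crop shows the clip at (334,255), the white pointer tip at (323,276) and the sleeve at (295,213). The scraper's long side lies along the washer's y, so it needs a 90° turn before wiping.

```bash
cat >> h.py <<'E'
yaw=np.deg2rad(-15.4)
ux=np.array([np.cos(yaw),np.sin(yaw),0]);uy=np.array([-ux[1],ux[0],0])
O=np.array([.6079,-.3175,0])+.007*ux
def toW(p): d=np.asarray(p)-O; return np.stack([d@ux,d@uy,d[...,2]],-1)
def frW(p): p=np.asarray(p); return O+p[0]*ux+p[1]*uy+np.array([0,0,p[2]])
def rayl(f,u,v):
    K,R,t=f["K"],f["R"],f["t"]; d=R.T@np.array([(u-K[0,2])/K[0,0],(v-K[1,2])/K[1,1],1])
    return -R.T@t,d/np.linalg.norm(d)
def rayY(f,u,v,y):
    o,d=rayl(f,u,v); return toW(o+d*((y-toW(o)[1])/(d@uy)))
def tri(f,a,g,b):
    (o1,d1),(o2,d2)=rayl(f,*a),rayl(g,*b)
    s=np.linalg.lstsq(np.c_[d1,-d2],o2-o1,rcond=None)[0]
    p,q=o1+s[0]*d1,o2+s[1]*d2
    return (p+q)/2,np.linalg.norm(p-q)
def blob(f,lo,hi,box):
    hsv=cv2.cvtColor(f["color"],cv2.COLOR_RGB2HSV); m=cv2.inRange(hsv,lo,hi); z=np.zeros_like(m);x,y,w,h=box; z[y:y+h,x:x+w]=m[y:y+h,x:x+w]
    n,l,s,c=cv2.connectedComponentsWithStats(z); k=1+s[1:,4].argmax(); return c[k],s[k],l==k
E
python3 - <<'E'
from h import *
import pickle
F=pickle.load(open("f0.pkl","rb"));A,B=F["scene"],F["side"]
ya,sa,_=blob(A,(20,130,110),(36,255,255),(330,180,40,25)); yb,sb,_=blob(B,(20,130,110),(36,255,255),(320,240,30,30))
p,e=tri(A,ya,B,yb); w=toW(p); print("clip",ya,sa,yb,sb,p.round(4),"err",e.round(4),"W",w.round(4))
for q in (w,rayY(A,*ya,-.116),rayY(B,*yb,-.116)):
    v=q-[.097,0,.112]; print(" r",np.hypot(v[0],v[2]).round(4),"ang",np.arctan2(v[2],-v[0]).round(4), q.round(4))
wa,s1,m1=blob(A,(8,100,90),(22,255,255),(345,305,65,70)); wb,s2,m2=blob(B,(8,100,60),(22,255,255),(215,225,45,60))
print("wood",wa,s1,wb,s2)
# top far/near corners: top end in both: highest visible pts
for n,m in(("scene",m1),("side",m2)):
    P=cloud(F[n])[m]; P=P[~np.isnan(P[:,0])]; z=np.percentile(P[:,2],98);T=P[P[:,2]>z-.004]; r=cv2.minAreaRect(T[:,:2].astype(np.float32));print(n,"top z",z.round(4),np.round(r[0],4),np.round(r[1],4),round(r[2],1),len(T))
sv1=blob(A,(0,0,0),(180,255,70),(308,215,50,40));sv2=blob(B,(0,0,0),(180,255,75),(284,190,24,40))
p,e=tri(A,sv1[0],B,sv2[0]);print("sleeve",sv1[0],sv1[1],sv2[0],sv2[1],p.round(4),e.round(4),toW(p).round(4),"expected",frW([-.081,0,.160]).round(4))
C=np.concatenate([cloud(F[n]).reshape(-1,3) for n in F]);C=C[~np.isnan(C[:,0])]
print("grid maxz mm rows x .25-.85, cols y -0.65..-0.05")
for x in np.arange(.25,.86,.05):
    row=[]
    for y in np.arange(-.65,0.05,.05):
        s=C[(C[:,0]>=x)&(C[:,0]<x+.05)&(C[:,1]>=y)&(C[:,1]<y+.05)]; row.append(int(1000*np.percentile(s[:,2],99)) if len(s)>5 else -1)
    print(round(x,2),row)
ch=[(.6251,-.3416),(.6536,-.3167),(.649,-.28),(.633,-.251)]
for c in ch: print("chipW",toW([*c,.12]).round(4))
print("liftop",frW([.01,0,.115]).round(4))
E
```

```text
clip [347.25490196 193.62745098] [343 191  10   6  51] [333.92727273 253.81818182] [328 250  12  10  55] [ 0.5836 -0.4388  0.1574] err 0.0037 W [ 0.0018 -0.1234  0.1574]
 r 0.1054 ang 0.4453 [ 0.0018 -0.1234  0.1574]
 r 0.1149 ang 0.4486 [-0.0065 -0.116   0.1618]
 r 0.1035 ang 0.4167 [ 0.0024 -0.116   0.1539]
wood [377.45786013 338.86610879] [ 353  311   51   58 1673] [234.46811224 255.55612245] [221 235  27  42 784]
scene top z 0.0626 [ 0.4229 -0.2318] [0.093  0.0271] 76.5 656
side top z 0.0618 [ 0.4254 -0.2346] [0.0943 0.0261] 76.5 358Traceback (most recent call last):
  File "<stdin>", line 13, in <module>
  File "h.py", line 34, in blob
    n,l,s,c=cv2.connectedComponentsWithStats(z); k=1+s[1:,4].argmax(); return c[k],s[k],l==k
                                                     ~~~~~~~~~~~~~~^^
ValueError: attempt to get argmax of an empty sequence
```

>>> send_rows([
  {"dz":-5,"yaw":-10},
  {"dz":-8,"yaw":-20},
])

```text
validation failed for argument at $.st...
```

Run:
```python
from h import *
import pickle
F=pickle.load(open("f0.pkl","rb"))
C=np.concatenate([cloud(F[n]).reshape(-1,3) for n in ("scene","side")]);C=C[~np.isnan(C[:,0])]
print("cols y -0.65..0 step .05")
for x in np.arange(.2,.86,.05):
    row=[]
    for y in np.arange(-.65,0.05,.05):
        s=C[(C[:,0]>=x)&(C[:,0]<x+.05)&(C[:,1]>=y)&(C[:,1]<y+.05)]; row.append(int(1000*np.percentile(s[:,2],98)) if len(s)>5 else -1)
    print(round(x,2),row)
ch=[(.6251,-.3416),(.6536,-.3167),(.649,-.28),(.633,-.251)]
for c in ch: print("chipW",toW([*c,.12]).round(4))
print("lidtop",frW([.01,0,.115]).round(4))
P=cloud(F["scene"]);W=toW(P)
s=(abs(W[...,0]+.081)<.012)&(abs(W[...,1])<.05)&(W[...,2]>.14)&(W[...,2]<.19)
q=P[s];print("sleeve",len(q),np.median(q,0).round(4),toW(np.median(q,0)).round(4),np.percentile(q[:,2],[2,50,98]).round(4))
o=status.get_obs();print({k:np.round(o[k],3) for k in("clock","tcp_pos","orientation","joints")})
```

```text
cols y -0.65..0 step .05
0.2 [492, 491, 323, -1, -1, -1, -1, -1, -1, -1, -1, -1, -1, -316]
0.25 [409, 491, 340, 84, -1, -1, -1, -508, -508, -507, -507, -36, -201, -1]
0.3 [498, 485, 147, 147, -1, -1, -1, -1, -1, -1, -33, 35, 39, 42]
0.35 [0, 149, 149, 150, 0, 0, 0, 6, 0, 0, 5, 53, 55, 57]
0.4 [9, 149, 150, 149, 24, 19, 1, 62, 62, 61, 23, 61, 68, 71]
0.45 [0, 146, 146, 145, 32, 115, 109, 1, 1, 1, 30, 67, 80, 82]
0.5 [0, 100, 125, 125, 115, 152, 167, 168, 132, 114, 6, 75, 89, 93]
0.55 [16, 83, 101, 120, 161, 116, 116, 164, 141, 114, 29, 80, 93, 104]
0.6 [16, 17, 23, 202, 189, 117, 123, 124, 117, 82, 84, 82, 99, 112]
0.65 [37, 17, 25, 206, 118, 118, 124, 121, 116, 84, 83, 83, 103, 119]
0.7 [88, 64, 15, 9, 6, 115, 118, 119, 115, 84, 6, 84, 106, 125]
0.75 [120, 116, 12, 49, 49, 5, 5, 5, 6, 6, 6, 49, 109, 130]
0.8 [126, 121, 51, 49, 18, 21, 30, 32, 28, 114, 125, 117, 111, 135]
0.85 [138, 131, 52, 51, 11, 18, 18, 30, 66, 159, 223, 193, 112, 137]
chipW [ 0.016  -0.0187  0.12  ]
chipW [0.0368 0.0129 0.12  ]
chipW [0.0227 0.0471 0.12  ]
chipW [-0.0005  0.0708  0.12  ]
lidtop [ 0.6243 -0.322   0.115 ]
sleeve 459 [ 0.5353 -0.2914  0.1648] [-0.0839  0.0058  0.1648] [0.1552 0.1648 0.1694]
{'clock': np.float64(0.15), 'tcp_pos': array([ 0.28 , -0.614,  0.256]), 'orientation': array([-3.068e+00, -6.680e-01,  1.000e-03]), 'joints': array([ 1.034,  0.478,  0.022,  1.556, -0.011,  1.109, -0.083])}
```

>>> send_rows([
  {"dx":3,"dy":-3,"dz":0,"yaw":-10,"gripper":1},
  {"dx":6.5,"dy":-6.5,"dz":0,"yaw":-20,"gripper":1},
  {"dx":10,"dy":-10,"dz":0,"yaw":-30,"gripper":1},
  {"dx":13.5,"dy":-13.5,"dz":0,"yaw":-40,"gripper":1},
  {"dx":17,"dy":-17,"dz":0,"yaw":-50,"gripper":1},
])

```text
clock: 0.78
tcp_pos: [0.3649, -0.3869, 0.2562]
orientation: [-2.494, -1.91, 0.0]
contact_force: [-0.4, 0.6, -0.8]
grip_width: 0.0851
gripper_force: 0.0
```

>>> send_rows([
  {"dx":5.5,"dy":0.6,"dz":0,"yaw":-0.5,"gripper":1},
  {"dx":11,"dy":1.2,"dz":2,"yaw":-0.5,"gripper":1},
  {"dx":16.4,"dy":1.7,"dz":5,"yaw":-0.5,"gripper":1},
  {"dx":16.4,"dy":1.7,"dz":10,"yaw":-0.5,"gripper":1},
  {"dx":16.4,"dy":1.7,"dz":13,"yaw":-0.5,"gripper":1},
])

```text
clock: 1.4
tcp_pos: [0.4239, -0.2338, 0.1244]
orientation: [-2.488, -1.915, 0.001]
contact_force: [-0.9, 0.0, 1.1]
grip_width: 0.0858
gripper_force: 0.0
```

Run:
```python
from h import *
f=grab("wrist");save(f,"w1")
P=cloud(f);hsv=cv2.cvtColor(f["color"],cv2.COLOR_RGB2HSV)
m=(cv2.inRange(hsv,(8,100,60),(22,255,255))>0)&(P[...,2]>.055)&(P[...,2]<.07)
q=P[m];r=cv2.minAreaRect(q[:,:2].astype(np.float32));print(len(q),np.median(q[:,2]),np.round(r[0],4),np.round(r[1],4),r[2])
o=status.get_obs();print(o["tcp_pos"],o["orientation"])
```

```text
6994 0.06104762328170618 [ 0.4238 -0.231 ] [0.0931 0.0281] 76.521484375
[ 0.42207254 -0.23341621  0.12150923] [-2.4851925  -1.91163332  0.00442606]
```

View pics/w1.png

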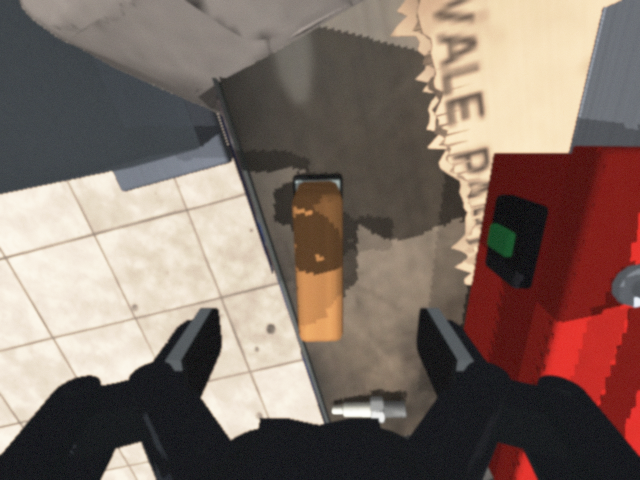

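The wrist picture shows the block at (320,260), centred between the fingers and parallel to the pads; the spark plug at (370,405) is clear.

>>> send_rows([
  {"dx":0.2,"dy":0,"dz":3,"yaw":-1.3,"gripper":1},
  {"dx":0.2,"dy":0,"dz":6,"yaw":-1.3,"gripper":1},
  {"dx":0.2,"dy":0,"dz":7.6,"yaw":-1.3,"gripper":1},
  {"dx":0.2,"dy":0,"dz":7.6,"yaw":-1.3,"gripper":0.1},
  {"dx":0.2,"dy":0,"dz":7.6,"yaw":-1.3,"gripper":0.1},
], force=60)

```text
clock: 2.08
tcp_pos: [0.4259, -0.2335, 0.0513]
orientation: [2.469, 1.941, 0.001]
contact_force: [0.2, 0.1, -0.1]
grip_width: 0.0515
gripper_force: 0.0
```

>>> send_rows([
  {"dx":0,"dy":0,"dz":0,"yaw":0,"gripper":0.1},
  {"dx":0,"dy":0,"dz":0,"yaw":0,"gripper":0.1},
  {"dx":0,"dy":0,"dz":0,"yaw":0,"gripper":0.1},
])

```text
clock: 2.45
tcp_pos: [0.4258, -0.2335, 0.0514]
orientation: [2.468, 1.941, 0.001]
contact_force: [-0.4, 0.5, 5.7]
grip_width: 0.0268
gripper_force: 60.1
```

>>> send_rows([
  {"dx":0,"dy":0,"dz":-3,"yaw":0,"gripper":0.1},
  {"dx":0,"dy":0,"dz":-8,"yaw":10,"gripper":0.1},
  {"dx":0,"dy":0,"dz":-13,"yaw":20,"gripper":0.1},
  {"dx":0,"dy":0,"dz":-18,"yaw":30,"gripper":0.1},
  {"dx":0,"dy":2,"dz":-22,"yaw":40,"gripper":0.1},
])

```text
clock: 3.08
tcp_pos: [0.4436, -0.2378, 0.2727]
orientation: [2.987, 0.97, 0.001]
contact_force: [1.2, 1.6, -2.0]
grip_width: 0.0269
gripper_force: 59.5
```

>>> send_rows([
  {"dx":1,"dy":4,"dz":0,"yaw":10.5,"gripper":0.1},
  {"dx":2,"dy":8,"dz":0,"yaw":21,"gripper":0.1},
  {"dx":3.5,"dy":13,"dz":0,"yaw":31,"gripper":0.1},
  {"dx":4.5,"dy":17,"dz":0,"yaw":41,"gripper":0.1},
  {"dx":5.3,"dy":20.7,"dz":0,"yaw":51.5,"gripper":0.1},
])

```text
clock: 3.7
tcp_pos: [0.6108, -0.3737, 0.2701]
orientation: [-3.113, 0.422, 0.001]
contact_force: [0.4, 0.6, -2.1]
grip_width: 0.0272
gripper_force: 59.5
```

```bash
cat > st.py <<'E'
from h import *
import sys
def go(x,y,z,hd):
    o=status.get_obs();p=o["tcp_pos"];r=cv2.Rodrigues(o["orientation"])[0]
    d=r.T@(np.array([x,y,z])-p); h=np.degrees(np.arctan2(r[1,0],r[0,0]))
    print("tcp",p.round(4),"W",toW(p).round(4),"head",h.round(2),"F",o["contact_force"].round(1),"| dx dy dz cm",(100*d).round(2),"yaw",round(h-hd,2),"tz",r[:,2].round(3))
if __name__=="__main__": 
    a=[float(v) for v in sys.argv[1:]]; go(*frW(a[:3]),a[3])
E
python3 st.py .01 -.053 .185 -15.4
```

```text
tcp [ 0.6108 -0.3737  0.2701] W [ 0.0107 -0.0534  0.2701] head -15.46 F [ 0.4  0.6 -2.1] | dx dy dz cm [-0.07 -0.04  8.51] yaw -0.06 tz [-0.  0. -1.]
```

>>> send_rows([
  {"dx":0,"dy":0,"dz":4,"yaw":0,"gripper":0.1},
  {"dx":0,"dy":0,"dz":7.5,"yaw":0,"gripper":0.1},
  {"dx":0,"dy":0,"dz":9.7,"yaw":0,"gripper":0.1},
  {"dx":0,"dy":0,"dz":10,"yaw":0,"gripper":0.1},
])

```text
clock: 4.2
tcp_pos: [0.6087, -0.3723, 0.1682]
orientation: [-3.113, 0.413, 0.006]
contact_force: [0.3, -0.7, -2.1]
grip_width: 0.0272
gripper_force: 59.5
```

>>> send_rows([
  {"dx":0,"dy":0,"dz":0.3,"yaw":0,"gripper":0.1},
  {"dx":0,"dy":0,"dz":0.4,"yaw":0,"gripper":0.1},
])

```text
clock: 4.45
tcp_pos: [0.6105, -0.3734, 0.1676]
orientation: [3.114, -0.414, 0.003]
contact_force: [-0.2, 0.3, -1.7]
grip_width: 0.0272
gripper_force: 59.5
```

>>> send_rows([
  {"dx":0,"dy":0,"dz":0.2,"yaw":0,"gripper":0.1},
  {"dx":0,"dy":0,"dz":0.2,"yaw":0,"gripper":0.1},
])

```text
clock: 4.7
tcp_pos: [0.6107, -0.3735, 0.1665]
orientation: [3.113, -0.414, 0.004]
contact_force: [-1.5, 1.1, 4.3]
grip_width: 0.0269
gripper_force: 60.3
```

>>> send_rows([
  {"dx":0,"dy":-0.8,"dz":0,"yaw":0,"gripper":0.1},
  {"dx":0,"dy":-2,"dz":0,"yaw":0,"gripper":0.1},
  {"dx":0,"dy":-3.2,"dz":0,"yaw":0,"gripper":0.1},
  {"dx":0,"dy":-4.4,"dz":0,"yaw":0,"gripper":0.1},
  {"dx":0,"dy":-5.6,"dz":0,"yaw":0,"gripper":0.1},
])

```text
clock: 5.32
tcp_pos: [0.6255, -0.3206, 0.1665]
orientation: [3.111, -0.415, 0.006]
contact_force: [-1.0, -4.3, 7.2]
grip_width: 0.027
gripper_force: 60.4
```

>>> send_rows([
  {"dx":0,"dy":-1.2,"dz":0,"yaw":0,"gripper":0.1},
  {"dx":0,"dy":-2.4,"dz":0,"yaw":0,"gripper":0.1},
  {"dx":0,"dy":-3.6,"dz":0,"yaw":0,"gripper":0.1},
  {"dx":0,"dy":-4.8,"dz":0,"yaw":0,"gripper":0.1},
  {"dx":0,"dy":-6,"dz":0,"yaw":0,"gripper":0.1},
])

```text
clock: 5.95
tcp_pos: [0.6412, -0.2628, 0.1665]
orientation: [3.111, -0.415, 0.006]
contact_force: [-0.6, -4.7, 6.4]
grip_width: 0.0277
gripper_force: 60.4
```

```bash
python3 - <<'E'
from h import *
f=grab("scene");save(f,"s2")
c=f["color"][170:340,180:400,::-1];cv2.imwrite("pics/s2c.png",cv2.resize(c,None,fx=3.5,fy=3.5,interpolation=cv2.INTER_CUBIC))
E
python3 st.py .01 .105 .1665 -15.4
```

```text
tcp [ 0.642  -0.2602  0.1664] W [0.0106 0.0643 0.1664] head -15.05 F [-1.3 -2.4  6.6] | dx dy dz cm [-0.04 -4.07 -0.01] yaw 0.35 tz [ 0.003 -0.002 -1.   ]
```

View pics/s2c.png

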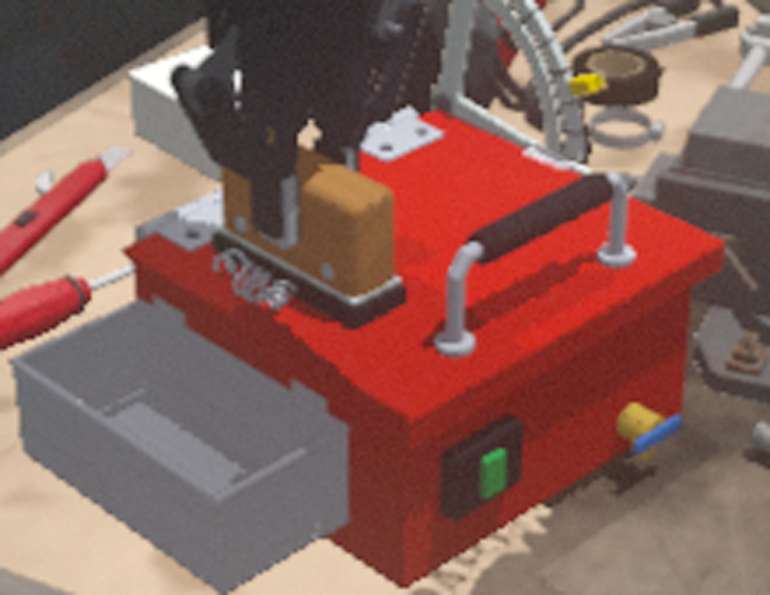

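The chips are gathered ahead of the sole (crop (215–290, 255–300)), all inside its length and above the tray. I'll push on.

>>> send_rows([
  {"dx":0,"dy":-1,"dz":0,"yaw":0,"gripper":0.1},
  {"dx":0,"dy":-2,"dz":0,"yaw":0,"gripper":0.1},
  {"dx":0,"dy":-3,"dz":0,"yaw":0,"gripper":0.1},
  {"dx":0,"dy":-4,"dz":0,"yaw":0,"gripper":0.1},
  {"dx":0,"dy":-4.3,"dz":0,"yaw":0,"gripper":0.1},
])

```text
clock: 6.62
tcp_pos: [0.6526, -0.2204, 0.1665]
orientation: [3.112, -0.413, 0.005]
contact_force: [-1.8, -5.2, 6.0]
grip_width: 0.0277
gripper_force: 60.6
```

>>> send_rows([
  {"dx":0,"dy":0,"dz":-0.5,"yaw":0,"gripper":0.1},
  {"dx":0,"dy":0,"dz":-2,"yaw":0,"gripper":0.1},
  {"dx":0,"dy":0,"dz":-6,"yaw":0,"gripper":0.1},
  {"dx":0,"dy":0,"dz":-10,"yaw":0,"gripper":0.1},
])

```text
clock: 7.12
tcp_pos: [0.6513, -0.2193, 0.2658]
orientation: [-3.114, 0.413, 0.001]
contact_force: [0.5, 0.5, -1.1]
grip_width: 0.0272
gripper_force: 59.4
```

```bash
python3 - <<'E'
from h import *
f=grab("scene");g=grab("side")
c=f["color"][190:330,180:400,::-1];d=g["color"][190:300,250:420,::-1]
cv2.imwrite("pics/s3c.png",np.vstack([cv2.resize(c,(510,325),interpolation=cv2.INTER_CUBIC),cv2.resize(d,(510,270),interpolation=cv2.INTER_CUBIC)]))
E
python3 st.py -.19 .04 .27 76.5
```

```text
tcp [ 0.6541 -0.2201  0.2708] W [0.0117 0.1062 0.2708] head -15.14 F [ 0.2  0.1 -0.7] | dx dy dz cm [-20.2    6.53  -0.12] yaw -91.64 tz [ 0.01  -0.002 -1.   ]
```

View pics/s3c.png

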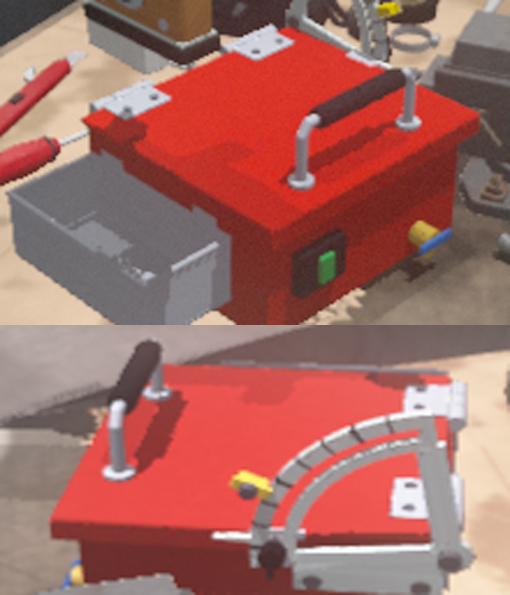

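The lid is clear in both views, and chips show in the tray at (130,268). Next I carry the block back, and use the wrist camera to count the chips on the way.

>>> send_rows([
  {"dx":-3,"dy":1,"dz":0,"yaw":-10,"gripper":0.1},
  {"dx":-7,"dy":2.4,"dz":0,"yaw":-20,"gripper":0.1},
  {"dx":-12,"dy":4,"dz":0,"yaw":-30,"gripper":0.1},
  {"dx":-17,"dy":5.7,"dz":0,"yaw":-40,"gripper":0.1},
  {"dx":-21.5,"dy":7.2,"dz":0,"yaw":-50,"gripper":0.1},
])

```text
clock: 7.85
tcp_pos: [0.4229, -0.2329, 0.2641]
orientation: [-2.994, -0.949, 0.001]
contact_force: [-0.9, -0.7, -1.2]
grip_width: 0.0271
gripper_force: 59.5
```

```bash
sed -i 's/a=\[float.*/a=[float(v) for v in sys.argv[1:]]; go(*a)/' st.py; python3 st.py .4258 -.2335 .056 76.4
```

```text
tcp [ 0.4229 -0.2329  0.2641] W [-0.2079  0.0325  0.2641] head 35.17 F [-0.9 -0.7 -1.2] | dx dy dz cm [ 0.21  0.23 20.81] yaw -41.23 tz [-0.001  0.    -1.   ]
```

>>> send_rows([
  {"dx":0.1,"dy":0.1,"dz":3,"yaw":-10.5,"gripper":0.1},
  {"dx":0.1,"dy":0.1,"dz":7,"yaw":-21,"gripper":0.1},
  {"dx":0.1,"dy":0.1,"dz":11,"yaw":-31.5,"gripper":0.1},
  {"dx":0.1,"dy":0.1,"dz":15,"yaw":-41.2,"gripper":0.1},
  {"dx":0.1,"dy":0.1,"dz":17,"yaw":-41.2,"gripper":0.1},
])

```text
clock: 8.48
tcp_pos: [0.4252, -0.2326, 0.0923]
orientation: [-2.47, -1.936, 0.002]
contact_force: [0.3, 0.3, -1.5]
grip_width: 0.0273
gripper_force: 59.5
```

```bash
python3 st.py .4258 -.2335 .052 76.4
```

```text
tcp [ 0.4252 -0.2326  0.0923] W [-0.2057  0.0334  0.0923] head 76.16 F [ 0.3  0.3 -1.5] | dx dy dz cm [-0.08  0.09  4.03] yaw -0.24 tz [-0.003  0.002 -1.   ]
```

>>> send_rows([
  {"dx":0,"dy":0,"dz":2.5,"yaw":0,"gripper":0.1},
  {"dx":0,"dy":0,"dz":3.7,"yaw":0,"gripper":0.1},
  {"dx":0,"dy":0,"dz":4,"yaw":0,"gripper":0.1},
  {"dx":0,"dy":0,"dz":4.1,"yaw":0,"gripper":0.1},
])

```text
clock: 8.98
tcp_pos: [0.427, -0.2334, 0.0538]
orientation: [2.474, 1.935, 0.001]
contact_force: [0.3, -0.3, -1.3]
grip_width: 0.0274
gripper_force: 59.5
```

>>> send_rows([
  {"dx":0,"dy":0,"dz":0.2,"yaw":0,"gripper":0.1},
  {"dx":0,"dy":0,"dz":0.2,"yaw":0,"gripper":0.1},
])

```text
clock: 9.22
tcp_pos: [0.4268, -0.2334, 0.0517]
orientation: [2.474, 1.935, 0.0]
contact_force: [-1.0, 0.1, -2.4]
grip_width: 0.0274
gripper_force: 59.5
```

>>> send_rows([
  {"dx":0,"dy":0,"dz":0.1,"yaw":0,"gripper":0.1},
  {"dx":0,"dy":0,"dz":0.1,"yaw":0,"gripper":0.1},
])

```text
clock: 9.48
tcp_pos: [0.4268, -0.2334, 0.0514]
orientation: [2.474, 1.935, -0.0]
contact_force: [-2.7, 1.5, 10.7]
grip_width: 0.027
gripper_force: 61.2
```

>>> send_rows([
  {"dx":0,"dy":0,"dz":-0.1,"yaw":0,"gripper":0.5},
  {"dx":0,"dy":0,"dz":-0.1,"yaw":0,"gripper":0.8},
  {"dx":0,"dy":0,"dz":-0.1,"yaw":0,"gripper":0.8},
  {"dx":0,"dy":0,"dz":-0.1,"yaw":0,"gripper":0.8},
])

```text
clock: 9.98
tcp_pos: [0.4265, -0.2332, 0.0512]
orientation: [-2.474, -1.936, 0.0]
contact_force: [-0.0, 0.8, -0.7]
grip_width: 0.0684
gripper_force: 0.0
```

>>> send_rows([
  {"dx":0,"dy":0,"dz":-2,"yaw":0,"gripper":0.8},
  {"dx":0,"dy":0,"dz":-6,"yaw":0,"gripper":0.8},
  {"dx":0,"dy":0,"dz":-11,"yaw":0,"gripper":0.8},
  {"dx":0,"dy":0,"dz":-16,"yaw":0,"gripper":0.8},
  {"dx":0,"dy":0,"dz":-20,"yaw":0,"gripper":0.8},
])

```text
clock: 10.6
tcp_pos: [0.4267, -0.2332, 0.2534]
orientation: [2.473, 1.935, 0.001]
contact_force: [0.2, -0.3, -0.9]
grip_width: 0.0683
gripper_force: 0.0
```

```bash
python3 - <<'E'
from h import *
f=grab("wrist");g=grab("scene");a=f["color"][...,::-1];
cv2.imwrite("pics/w4.png",np.vstack([cv2.resize(a,(440,330)),cv2.resize(g["color"][220:400,180:480,::-1],(440,264),interpolation=cv2.INTER_CUBIC)]))
P=cloud(f);W=toW(P)
# block
hsv=cv2.cvtColor(f["color"],cv2.COLOR_RGB2HSV)
m=(cv2.inRange(hsv,(8,100,50),(22,255,255))>0)&(P[...,2]>.05)&(P[...,2]<.08)
q=P[m];print("block top",len(q),q[:,2].min(),q[:,2].max(),cv2.minAreaRect(q[:,:2].astype(np.float32)))
s=(W[...,2]>.148)&(W[...,2]<.175)&(abs(W[...,1])<.036)&(W[...,0]>-.11)&(W[...,0]<-.05)
if s.sum()>30: q=W[s];print("sleeveW wrist",len(q),np.percentile(q[:,0],[2,50,98]).round(4),np.percentile(q[:,2],[50,98]).round(4))
for n,F in(("scene",g),("side",grab("side"))):
    W=toW(cloud(F));s=(W[...,2]>.148)&(W[...,2]<.175)&(abs(W[...,1])<.036)&(W[...,0]>-.11)&(W[...,0]<-.05)
    q=W[s];print(n,len(q),np.percentile(q[:,0],[2,50,98]).round(4),np.percentile(q[:,2],[50,98]).round(4))
E
python3 st.py $(python3 -c "
from h import *
print(*frW([-.081,0,.26]),74.6)")
```

```text
block top 2818 0.05011504126417474 0.06386998434221845 ((0.426503986120224, -0.23136569559574127), (0.0928737223148346, 0.027978070080280304), 75.97024536132812)
sleeveW wrist 2532 [-0.0883 -0.0839 -0.0742] [0.1668 0.1691]
scene 348 [-0.0888 -0.0852 -0.0755] [0.1652 0.1691]
side 206 [-0.0847 -0.0754 -0.0703] [0.1658 0.1683]
tcp [ 0.4277 -0.2337  0.2534] W [-0.203   0.0329  0.2534] head 76.06 F [-0.   0.2 -0.8] | dx dy dz cm [-3.6  12.11 -0.6 ] yaw 1.46 tz [ 0.004 -0.002 -1.   ]
```

View pics/w4.png

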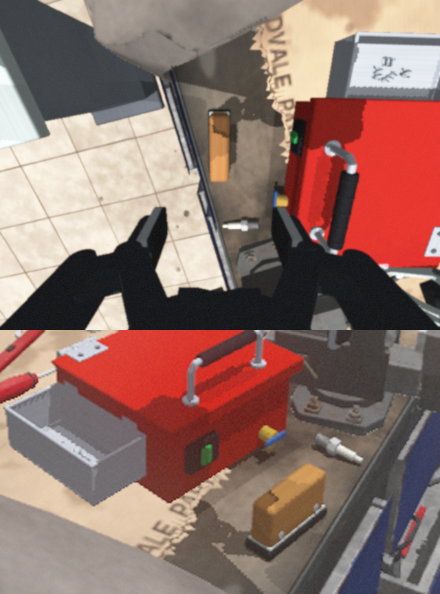

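The wrist view shows the chips in the tray at (390,65), and the block standing upright at (218,145) with the plug untouched. Next is the sleeve.

>>> send_rows([
  {"dx":-1.2,"dy":4,"dz":0,"yaw":1.5,"gripper":0.8},
  {"dx":-2.4,"dy":8,"dz":0,"yaw":1.5,"gripper":0.8},
  {"dx":-3.6,"dy":12.1,"dz":0,"yaw":1.5,"gripper":0.8},
  {"dx":-3.6,"dy":12.1,"dz":3,"yaw":1.5,"gripper":0.8},
])

```text
clock: 11.25
tcp_pos: [0.5384, -0.2988, 0.2208]
orientation: [2.498, 1.901, 0.003]
contact_force: [-0.7, 0.4, -0.3]
grip_width: 0.0685
gripper_force: 0.0
```

```bash
python3 - <<'E'
from h import *
f=grab("wrist");W=toW(cloud(f))
s=(W[...,2]>.148)&(W[...,2]<.175)&(abs(W[...,1])<.036)&(W[...,0]>-.11)&(W[...,0]<-.05)
q=W[s];print(len(q),np.percentile(q[:,0],[2,50,98]).round(4) if len(q) else 0)
E
python3 st.py $(python3 -c "
from h import *
print(*frW([-.081,0,.166]),74.6)")
```

```text
3348 [-0.0876 -0.0798 -0.0722]
tcp [ 0.5341 -0.2968  0.2151] W [-0.0836  0.0004  0.2151] head 74.57 F [-1.9  0.4 -3.4] | dx dy dz cm [-0.05  0.3   4.91] yaw -0.03 tz [-0.006  0.003 -1.   ]
```

>>> send_rows([
  {"dx":0,"dy":0,"dz":2.5,"yaw":0,"gripper":0.8},
  {"dx":0,"dy":0,"dz":4.8,"yaw":0,"gripper":0.8},
  {"dx":0,"dy":0,"dz":5.6,"yaw":0,"gripper":0.8},
  {"dx":0,"dy":0,"dz":5.6,"yaw":0,"gripper":0.8},
])

```text
clock: 11.8
tcp_pos: [0.5347, -0.297, 0.1647]
orientation: [-2.498, -1.902, 0.001]
contact_force: [-0.5, -0.3, 0.7]
grip_width: 0.0681
gripper_force: 0.0
```

>>> send_rows([
  {"dx":0,"dy":0,"dz":0,"yaw":0,"gripper":0.25},
  {"dx":0,"dy":0,"dz":0,"yaw":0,"gripper":0.1},
  {"dx":0,"dy":0,"dz":0,"yaw":0,"gripper":0.05},
  {"dx":0,"dy":0,"dz":0,"yaw":0,"gripper":0.05},
  {"dx":0,"dy":0,"dz":0,"yaw":0,"gripper":0.05},
], force=60)

```text
clock: 12.42
tcp_pos: [0.5382, -0.2981, 0.1668]
orientation: [2.495, 1.9, 0.006]
contact_force: [6.3, -2.1, -1.2]
grip_width: 0.014
gripper_force: 58.4
```

>>> send_rows([
  {"dx":0,"dy":0,"dz":0,"yaw":0,"gripper":0.05},
  {"dx":0,"dy":0,"dz":0,"yaw":0,"gripper":0.05},
])

```text
clock: 12.68
tcp_pos: [0.5382, -0.2981, 0.1668]
orientation: [2.495, 1.9, 0.006]
contact_force: [6.9, -2.3, -0.8]
grip_width: 0.0141
gripper_force: 58.4
```

```bash
python3 st.py $(python3 -c "
from h import *
print(*frW([-.081,0,.166]),74.6)")
```

```text
tcp [ 0.5382 -0.2981  0.1668] W [-7.930e-02  1.000e-04  1.668e-01] head 74.58 F [ 6.9 -2.3 -0.8] | dx dy dz cm [-0.01 -0.17  0.08] yaw -0.02 tz [ 0.007 -0.002 -1.   ]
```

>>> send_rows([
  {"dx":0,"dy":0.6,"dz":-0.9,"yaw":0,"gripper":0.05},
  {"dx":0,"dy":0.9,"dz":-1.75,"yaw":0,"gripper":0.05},
  {"dx":0,"dy":1.2,"dz":-2.6,"yaw":0,"gripper":0.05},
  {"dx":0,"dy":1.6,"dz":-3.45,"yaw":0,"gripper":0.05},
  {"dx":0,"dy":2.05,"dz":-4.25,"yaw":0,"gripper":0.05},
])

```text
clock: 13.3
tcp_pos: [0.5545, -0.3027, 0.2083]
orientation: [-2.499, -1.902, 0.002]
contact_force: [-4.7, 0.9, -2.7]
grip_width: 0.0143
gripper_force: 59.2
```

```bash
cat > ang.py <<'E'
from h import *
o=status.get_obs();p=o["tcp_pos"];r=cv2.Rodrigues(o["orientation"])[0]
g=toW(p+.006*r[:,2]); v=g-[.098,0,.112]
print("grip W",g.round(4),"r",np.hypot(v[0],v[2]).round(4),"theta",(np.arctan2(v[2],-v[0])-.2634).round(4),"F",o["contact_force"].round(1),"gw",o["grip_width"].round(4),"clk",o["clock"])
E
python3 ang.py
python3 - <<'E'
from h import *
g=grab("side");f=grab("scene")
def z(F,x,y,w,h): return cv2.resize(F["color"][y:y+h,x:x+w,::-1],(w*5,h*5),interpolation=cv2.INTER_CUBIC)
cv2.imwrite("pics/s5.png",np.hstack([z(g,300,215,80,100),z(f,320,150,70,100)]))
E
```

```text
Traceback (most recent call last):
  File "ang.py", line 4, in <module>
    print("grip W",g.round(4),"r",np.hypot(v[0],v[2]).round(4),"theta",(np.arctan2(v[2],-v[0])-.2634).round(4),"F",o["contact_force"].round(1),"gw",o["grip_width"].round(4),"clk",o["clock"])
                                                                                                                                                    ^^^^^^^^^^^^^^^^^^^^^
AttributeError: 'float' object has no attribute 'round'
```

View pics/s5.png

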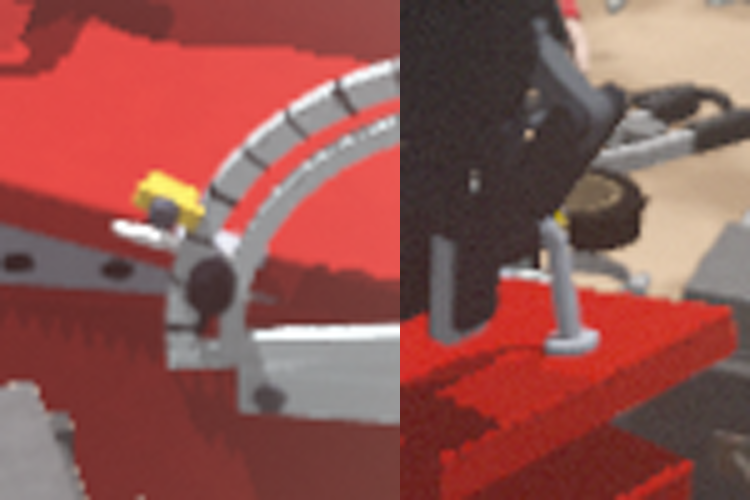

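Side crop: the pointer tip is at (120,230) and the clip at (170,200), so the lid is still below the mark. Next I measure both on the plane y = −0.116, referenced to the shut picture.

```bash
sed -i 's/o\["grip_width"\].round(4)/o["grip_width"]/' ang.py
cat > pt.py <<'E'
from h import *
import pickle
def meas(g,tag,box):
    hsv=cv2.cvtColor(g["color"],cv2.COLOR_RGB2HSV)
    x,y,w,h=box; m=np.zeros((480,640),bool); m[y:y+h,x:x+w]=cv2.inRange(hsv,(0,0,185),(180,60,255))[y:y+h,x:x+w]>0
    W=[rayY(g,u,v,-.116) for v,u in np.argwhere(m)]
    if W:
        W=np.array(W)-[.097,0,.112]; r=np.hypot(W[:,0],W[:,2]); a=np.arctan2(W[:,2],-W[:,0]); k=(r>.098)&(r<.118)
        print(tag,"pointer n",k.sum(),"r",r.min().round(4),r.max().round(4),"ang med",np.median(a[k]).round(4),"mean",a[k].mean().round(4))
    c,s,_=blob(g,(20,130,110),(36,255,255),(315,235,45,40)); 
    for yy in(-.116,-.1234):
        q=rayY(g,*c,yy)-[.097,0,.112]; print("  clip",c.round(2),s[4],"y",yy,"r",np.hypot(q[0],q[2]).round(4),"ang",np.arctan2(q[2],-q[0]).round(4))
if __name__=="__main__":
    meas(pickle.load(open("f0.pkl","rb"))["side"],"shut",(315,268,35,14))
    meas(grab("side"),"now",(315,235,35,45))
E
python3 pt.py; python3 ang.py
```

```text
shut pointer n 30 r 0.0727 0.1147 ang med 0.0279 mean 0.0293
  clip [333.93 253.82] 55 y -0.116 r 0.1035 ang 0.4167
  clip [333.93 253.82] 55 y -0.1234 r 0.1046 ang 0.4625
now pointer n 25 r 0.0796 0.1154 ang med 0.2788 mean 0.2786
  clip [333.84 253.93] 57 y -0.116 r 0.1035 ang 0.4144
  clip [333.84 253.93] 57 y -0.1234 r 0.1046 ang 0.4603
grip W [-6.230e-02  1.000e-04  2.024e-01] r 0.184 theta 0.2501 F [-5.5  1.8 -1.4] gw 0.013986909761183844 clk 13.45
```

Run:
```python
from h import *
import pickle
F=pickle.load(open("f0.pkl","rb"))
H=np.array([.097,0,.112])
for n,box in(("scene",(330,180,40,25)),("side",(315,235,45,40))):
    f=F[n];c,s,m=blob(f,(20,90,70),(36,255,255),box);P=toW(cloud(f))-H
    q=P[m];q=q[~np.isnan(q[:,0])];q=q[np.hypot(q[:,0],q[:,2])<.13]
    r=np.hypot(q[:,0],q[:,2]);a=np.arctan2(q[:,2],-q[:,0])
    pc=lambda v:np.percentile(v,[3,25,50,75,97]).round(4)
    print(n,len(q),"of",m.sum(),"y",pc(q[:,1]),"r",pc(r),"ang",pc(a))
    for y in(-.116,-.12,-.124,-.128):
        w=np.array([rayY(f,u,v,y) for v,u in np.argwhere(m)])-H; r=np.hypot(w[:,0],w[:,2]);a=np.arctan2(w[:,2],-w[:,0]); print("   ray y",y,"r",pc(r),"a",pc(a))
f=F["scene"];P=toW(cloud(f))-H
hsv=cv2.cvtColor(f["color"],cv2.COLOR_RGB2HSV)
m=np.zeros((480,640),bool);x,y,w,h=330,208,20,14; m[y:y+h,x:x+w]=cv2.inRange(hsv,(0,0,150),(180,80,255))[y:y+h,x:x+w]>0
w=np.array([rayY(f,u,v,-.116) for v,u in np.argwhere(m)])-H; r=np.hypot(w[:,0],w[:,2]);a=np.arctan2(w[:,2],-w[:,0]);print("scene ptr shut",np.c_[r,a][np.argsort(r)].round(3).tolist())
g=F["side"]
for n,f,box in(("side",g,(315,268,35,14)),("scene",F["scene"],(330,208,20,14))):
    hsv=cv2.cvtColor(f["color"],cv2.COLOR_RGB2HSV);x,y,w,h=box
    m=np.zeros((480,640),bool);m[y:y+h,x:x+w]=cv2.inRange(hsv,(0,0,170),(180,70,255))[y:y+h,x:x+w]>0
    q=(toW(cloud(f))-H)[m]; q=q[~np.isnan(q[:,0])]; k=(np.hypot(q[:,0],q[:,2])<.125);print(n,"ptr depth pts",k.sum(),np.percentile(q[k],[5,50,95],axis=0).round(4).tolist())
```

```text
scene 57 of 57 y [-0.3423 -0.1261 -0.1208 -0.1178 -0.1159] r [0.1006 0.1069 0.111  0.1135 0.1255] ang [-2.2533  0.4169  0.4423  0.4638  0.4794]
   ray y -0.116 r [0.1031 0.1098 0.1155 0.1211 0.1268] a [0.4094 0.4293 0.4504 0.4702 0.492 ]
   ray y -0.12 r [0.099  0.1056 0.1113 0.117  0.1227] a [0.4002 0.4206 0.4427 0.4629 0.4867]
   ray y -0.124 r [0.0948 0.1015 0.1072 0.1129 0.1186] a [0.3904 0.4112 0.4353 0.4557 0.481 ]
   ray y -0.128 r [0.0906 0.0973 0.103  0.1087 0.1145] a [0.3798 0.401  0.4263 0.4483 0.4746]
side 62 of 63 y [-0.1284 -0.1266 -0.125  -0.1226 -0.1061] r [0.0952 0.099  0.104  0.1098 0.1127] ang [0.3544 0.457  0.4689 0.4768 0.4848]
   ray y -0.116 r [0.094  0.0981 0.1027 0.1086 0.1118] a [0.3585 0.3925 0.4163 0.4371 0.4595]
   ray y -0.12 r [0.0946 0.0986 0.1033 0.1092 0.1122] a [0.3855 0.4177 0.4405 0.4616 0.4835]
   ray y -0.124 r [0.0951 0.0992 0.104  0.1098 0.1127] a [0.4098 0.4422 0.4645 0.4858 0.508 ]
   ray y -0.128 r [0.0957 0.0998 0.1047 0.1105 0.1133] a [0.4347 0.4669 0.4891 0.5096 0.5321]
scene ptr shut [[0.064, 0.03], [0.064, 0.063], [0.064, 0.095], [0.06
[... 876 characters left out ...]
, [0.096, 0.019], [0.096, -0.002], [0.096, -0.023], [0.098, 0.028], [0.099, 0.007], [0.099, -0.013], [0.101, 0.016], [0.101, -0.004], [0.103, 0.025], [0.103, 0.005], [0.104, -0.014], [0.106, 0.033], [0.106, 0.014], [0.106, -0.005], [0.108, 0.059], [0.108, 0.078], [0.108, 0.041], [0.108, 0.096], [0.108, 0.022], [0.108, 0.003], [0.111, 0.066], [0.111, 0.048], [0.111, 0.084], [0.111, 0.03], [0.111, 0.102], [0.111, 0.012], [0.111, 0.12], [0.111, 0.138], [0.111, 0.156], [0.111, 0.174]]
side ptr depth pts 51 [[-0.114, -0.1231, -0.0013], [-0.1013, -0.1145, 0.0013], [-0.0718, -0.1063, 0.0159]]
scene ptr depth pts 57 [[-0.1039, -0.2894, -0.1078], [-0.0779, -0.1152, 0.0021], [0.0381, -0.1058, 0.0059]]
```

>>> send_rows([
  {"dx":0,"dy":0.35,"dz":-0.8,"yaw":0,"gripper":0.05},
  {"dx":0,"dy":0.8,"dz":-1.55,"yaw":0,"gripper":0.05},
  {"dx":0,"dy":1.35,"dz":-2.3,"yaw":0,"gripper":0.05},
  {"dx":0,"dy":1.7,"dz":-2.8,"yaw":0,"gripper":0.05},
  {"dx":0,"dy":1.7,"dz":-2.8,"yaw":0,"gripper":0.05},
])

```text
clock: 14.08
tcp_pos: [0.5728, -0.3077, 0.2363]
orientation: [2.498, 1.902, 0.002]
contact_force: [4.1, -2.5, -9.0]
grip_width: 0.0137
gripper_force: 58.9
```

```bash
python3 pt.py; python3 ang.py;  python3 - <<'E'
from h import *
g=grab("side");f=grab("scene")
def z(F,x,y,w,h): return cv2.resize(F["color"][y:y+h,x:x+w,::-1],(w*8,h*8),interpolation=cv2.INTER_NEAREST)
cv2.imwrite("pics/s6.png",np.hstack([z(g,312,228,60,50),z(f,330,170,40,50)]))
E
```

```text
shut pointer n 30 r 0.0727 0.1147 ang med 0.0279 mean 0.0293
  clip [333.93 253.82] 55 y -0.116 r 0.1035 ang 0.4167
  clip [333.93 253.82] 55 y -0.1234 r 0.1046 ang 0.4625
now pointer n 17 r 0.082 0.1157 ang med 0.4737 mean 0.4768
  clip [333.27 254.14] 56 y -0.116 r 0.1041 ang 0.4073
  clip [333.27 254.14] 56 y -0.1234 r 0.1052 ang 0.4532
grip W [-4.38e-02  1.00e-04  2.30e-01] r 0.1844 theta 0.4306 F [ 4.2 -3.5 -9.1] gw 0.01404667624272635 clk 14.125
```

View pics/s6.png

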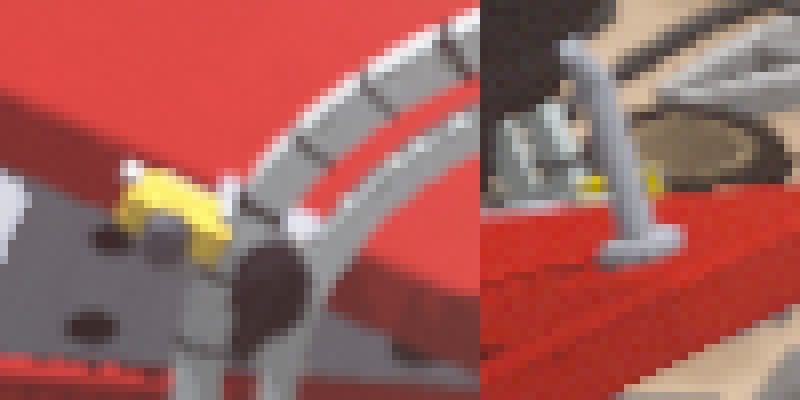

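```bash
python3 - <<'E'
from h import *
import pickle
F0=pickle.load(open("f0.pkl","rb"))
def pj(f,w):
    c=f["R"]@frW(w)+f["t"];k=f["K"]@c;return (k[:2]/k[2]).round(1).tolist()
for n in("scene","side"):
    f=F0[n]
    for th in(0,.40,.43,.46):
        print(n,th,[pj(f,[.097-r*np.cos(th),-.116,.112+r*np.sin(th)]) for r in(.08,.095,.107,.115)])
    g=grab(n); np.save(n+"now.npy",g["color"])
a=np.load("scenenow.npy");print("scene rows 190-199, cols 333-356")
for v in range(189,199): print(v,[''.join(f"{c//16:x}" for c in a[v,u]) for u in range(330,356)])
a=np.load("sidenow.npy");print("side")
for v in range(246,262): print(v,[''.join(f"{c//16:x}" for c in a[v,u]) for u in range(324,354)])
E
python3 ang.py
```

```text
scene 0 [[336.5, 213.9], [342.5, 216.7], [347.5, 218.9], [350.8, 220.5]]
scene 0.4 [[334.5, 197.6], [340.3, 197.2], [345.0, 196.8], [348.1, 196.6]]
scene 0.43 [[334.2, 196.4], [339.9, 195.7], [344.5, 195.1], [347.6, 194.8]]
scene 0.46 [[333.8, 195.1], [339.4, 194.2], [344.0, 193.4], [347.1, 192.9]]
side 0 [[344.0, 278.1], [334.0, 277.4], [326.1, 276.9], [320.8, 276.5]]
side 0.4 [[348.3, 260.9], [338.8, 257.0], [331.3, 253.8], [326.2, 251.7]]
side 0.43 [[348.9, 259.7], [339.6, 255.5], [332.1, 252.1], [327.1, 249.9]]
side 0.46 [[349.7, 258.5], [340.4, 254.1], [333.0, 250.5], [328.1, 248.1]]
scene rows 190-199, cols 333-356
189 ['322', '544', '666', '777', '888', 'bbb', '999', '766', '777', '778', '999', '999', '666', '443', '656', '767', '889', '99a', 'aab', 'a99', '976', '875', '865', '865', '765', '765']
190 ['423', '444', '666', '777', '777', 'aba', '888', '555', '555', '544', '555', '776', '777', '555', '555', '666', '888', '99a', 'aaa', 'a9a', '998', 'a96', '986', '875', '765', '765']
191 ['433', '434', '666', '777', '777', '888', 'aa9', '887', '544', '666', '666', 'aaa', 'abb', '
[... 4260 characters left out ...]
'544', '544', '544', '764', 'a84', 'a84', 'a84', '985', '877', '888', '777', '545', '433', '434', '433', '544', '766', '988', 'aaa', '99a', '999', '999']
260 ['666', '656', '656', '656', '666', '666', '555', '544', '544', '544', '555', '766', '875', '985', '984', '876', '777', '766', '544', '433', '434', '434', '433', '433', '434', '766', '999', '999', '999', '999']
261 ['666', '666', '666', '666', '666', '666', '666', '655', '655', '655', '666', '766', '766', '665', '765', '777', '777', '656', '433', '433', '434', '434', '433', '433', '433', '434', '766', '999', '999', '999']
grip W [-4.410e-02  1.000e-04  2.296e-01] r 0.1844 theta 0.428 F [ 5.4 -2.5 -8.3] gw 0.014116081289907647 clk 14.325
```

Run:
```python
from h import *
import pickle
F0=pickle.load(open("f0.pkl","rb"))
a=F0["scene"]["color"]
for v in range(188,200): print(v,[''.join(f"{c//16:x}" for c in a[v,u]) for u in range(340,356)])
a=F0["side"]["color"]
for v in range(246,264): print(v,[''.join(f"{c//16:x}" for c in a[v,u]) for u in range(324,344)])
```

```text
188 ['bcc', 'ccc', 'cba', '876', '433', '533', '433', '765', '986', '986', '875', '875', '875', '865', '865', '765']
189 ['999', '999', '987', '765', '433', '533', '433', '544', '876', '987', '976', '875', '875', '875', '765', '765']
190 ['655', '777', 'aa9', '877', '433', '533', '433', '433', '544', '877', '997', 'a96', '986', '875', '865', '865']
191 ['666', 'aaa', 'bbb', '888', '433', 'a94', 'ca4', 'ca3', 'cb0', 'ec1', 'cb3', 'a95', 'a97', '876', '875', '865']
192 ['777', 'aaa', 'cca', 'cb6', 'cb0', 'dc0', 'dc0', 'ec0', 'dc0', 'dc0', 'ba0', 'ba1', 'a96', '765', '654', '654']
193 ['777', '888', 'a96', 'a93', 'b91', 'b90', 'a91', 'ba0', 'cb0', 'db0', 'ba0', 'ca0', 'a94', '754', '533', '433']
194 ['777', '777', '875', '872', '872', '872', '872', '971', 'cb0', 'db0', 'ca0', 'ba0', 'ba5', '875', '433', '433']
195 ['777', '777', '875', '873', '872', '872', '872', '872', 'ba0', 'cb0', 'ba3', '973', '864', '653', '433', '432']
196 ['777', '777', '776', '873', '872', '973', '973', '984', '973', '972', '863', '543', '433', '433', '433', '433']
197 ['777', '777', '877', '876', '987', '875', 
[... 2213 characters left out ...]
, 'e44', 'e44', 'b44', '644', '544', '544', '544', '644', '964', 'b84', 'a84', 'a84', '985', '887', '888', '999', '999']
260 ['e44', 'e44', 'e44', 'e44', 'e44', 'e44', 'a44', '644', '644', '744', 'a44', 'd54', 'c74', 'a84', '984', '876', '888', '888', '999', 'a99']
261 ['e44', 'e44', 'e44', 'e44', 'e54', 'e44', 'e44', 'c44', 'c44', 'c44', 'd44', 'e55', 'd55', '854', '865', '877', '888', '888', '989', 'b88']
262 ['e44', 'e44', 'e44', 'e44', 'e44', 'e54', 'f54', 'f54', 'f54', 'f54', 'f54', 'e55', 'b66', '655', '655', '655', '766', '767', '977', 'd66']
263 ['e44', 'e44', 'e44', 'e44', 'e44', 'f54', 'f54', 'f54', 'f54', 'f54', 'f54', 'e55', '977', '877', '766', '766', '656', '655', '955', 'e55']
```

The clip's pixels are unchanged. The mark comes out at about 0.43 rad in both views, and the lid stands at 0.428–0.431. I'll hold still briefly, confirm, and hand in.

>>> send_rows([
  {"dx":0,"dy":0,"dz":0,"yaw":0,"gripper":0.05},
  {"dx":0,"dy":0,"dz":0,"yaw":0,"gripper":0.05},
  {"dx":0,"dy":0,"dz":0,"yaw":0,"gripper":0.05},
  {"dx":0,"dy":0,"dz":0,"yaw":0,"gripper":0.05},
])

```text
clock: 14.82
tcp_pos: [0.5722, -0.3076, 0.2356]
orientation: [2.499, 1.902, 0.001]
contact_force: [5.2, -2.5, -8.3]
grip_width: 0.0144
gripper_force: 58.9
```

```bash
python3 ang.py
python3 - <<'E'
from bench import workorder
print(workorder.hand_in())
E
```

```text
grip W [-4.410e-02  1.000e-04  2.296e-01] r 0.1844 theta 0.428 F [ 5.2 -2.5 -8.3] gw 0.01444798044368042 clk 14.825
the job is handed in; nothing more can be done
None
```

I handed the job in at 14.8 s with the lid still held at 0.428 rad, against a mark I measured at about 0.43 rad. The lid was wiped clear with the block; chips show in the tray, but I couldn't count all four there. The block stands upright on the bench, and the marker, spark plug and tape were not touched.

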